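# Load check of a dispenser spring at its set height

### The arm

A 6-joint arm with a two-finger parallel gripper is mounted at the origin on the work surface. World frame = base frame: x ahead of the robot, y to its left, z up, the work surface at z = 0. Lengths are in m, angles in rad, forces in N, time in s.
With the tool pointing down it reaches from about 0.375 to 0.975 m from the base axis. Payload 3.8 kg.
Tool frame: the origin (TCP) lies at the very end of the fingers, on their centre line; the grasp point (between the pads) lies 19 mm behind it (manip.tcp_to_grasp is the distance from the TCP to the grasp point, in m); x points along the fingers, y is the direction in which the jaws open and shut, and the axes are right-handed (so a half turn about x gives the same grasp; the last joint's range is limited). The gripper opens to 85 mm and grips with 20 to 120 N. Pads are 22 mm wide; open, the fingers measure 114 mm over their backs; the gripper's body (76 mm by 85 mm) begins 54 mm behind the grasp point. The pads swing forward as they close: fully open they stand 13 mm farther back than shut.
Start: joints at [-1.296, 0.264, 1.604, -0, 1.274, -0.037], TCP at [0.207, -0.642, 0.231] pointing down, gripper open.
Joint ranges: [-2.63, 2.63], [-0.94, 2.18], [0.31, 2.57], [-1.31, 4.45], [0, 2.66], [-2.55, 2.55]. Speed limits (rad/s): [2.57, 2.57, 3.14, 3.14, 3.14, 3.14].

### API

Orientations are given as a unit quaternion [w, x, y, z].
In Python, from workcell import manip, eyes gives the robot as it stands. The module is installed in compiled form; this text tells all that it offers.
- The arm moves only by the tool jog_arm, never from a script. Its argument "steps" is one flat list of numbers, 7 for each row, row after row: the closure, from -1 (fully open) to 1 (shut), so that 0 is half open, then the shift along the tool's x, y, z in m, then the turn, a rotation vector about the tool's x, y, z in rad. A call has 1 to 8 rows; each row is the pose to reach, as a shift and turn from the pose commanded when the call began, along the tool's axes at that moment; what a row does not reach only later rows make up. A row lasts 1/10 s, in which the tool goes at most 50 mm and 8.59 degrees, less where a joint would pass 70% of its speed; a pose out of reach is approached as far as the arm can. A call with a gripper value outside its range is refused whole. The fingers move at their own pace and stop on an object; "force" is the grip in N (left out, the last holds). Time passes only in rows, so rows that repeat a pose let the fingers close. It gives the time, the measured TCP pose, the force and the opening at its end, in the units of the state.
- manip.get_obs(): the state, without advancing time (a new reading comes with each control period).
- eyes.snapshot(name): name is "scene" or "top" or "wrist"; returns a dict with "img" (384x512x3 uint8, red, green, blue), "range_z" (384x512 float32, m along the optical axis (not along the pixel's ray), 0 where there is no reading), "fovy" (degrees; the focal length in pixels is half the picture's height over the tangent of half this angle, whatever the lens; pixels are square), "cx", "cy" (the principal point, pixels), "distortion" ([k1, k2, p1, p2, k3] as OpenCV has them; the pictures are not rectified), "R" (3x3) and "t" (3): a world point X has camera coordinates R X + t. Camera axes: x right, y down, z forward; pixel columns grow to the right and rows downward; lengths in m; the calibration is good to about 2 mm. A picture is of the moment at which its call begins.
- manip.job_done(): hands the job in, once; it reports no verdict.
Trained networks look in a picture, given as the dict that the camera call returned (one of the last four; its "shot" number tells which), for a name from the list of things; names that differ only in an ending like _2 or _b are one class to them, and where a whole thing is asked for, a point or a joint stands for the part that bears it (a point fixed in the world has none). Each returns a list of dicts, best first, with "confidence" (0 to 1); they miss things now and then, are a little off and sometimes report something else, mostly with a low value. They report only what shows in the picture. A call takes as long as a camera call. They do not tell look-alikes from the thing itself.
- eyes.look_for(label, picture): "bbox" ([left, top, right, bottom] in pixels, round what is visible of it).
The state is a dict: "time_s": time; "q": joint angles; "dq": joint speeds; "tau": joint torques, N m; "ee_pos": TCP position; "ee_rot": TCP orientation; "force": force on the tool from outside, world axes, zero at the start; "torque": the same for the moment, N m; "finger_gap": finger opening in m.
Only numpy, scipy, OpenCV 4.12 (cv2) and the standard library are available. Lean on these libraries where they do the work, as an engineer would, in place of code of your own. Each camera call takes 0.05 s, during which the arm holds its last target.

### The job

Stand the dispenser spring with the wide flanged cap in the round recess of the spring tester, press its cap straight down until the flange lands on the steel height fork, and keep it resting there with a light touch, only a few newtons more than the spring itself takes, for about a second so that its load can be read. Never drive it hard into the fork. Then let the spring back up and leave it standing in the recess, without disturbing the other springs, glassware and small things.

Things in the scene. Friction and masses are not known exactly. Their poses are not given: they have to be found in the camera images.
- spring: the spring to check, a loose bare-metal unit standing upright, 83 mm tall, about 190 g: round foot 34 mm across, 12 mm thick, lower edge bevelled; open coil 24 mm across above it; on top the sliding cap (spring_cap). Origin: centre of the foot's underside; z up along the coil.
- spring_cap: its cap: flange 56 mm across, 5 mm thick; on it a knob 25 mm across, 28 mm tall, flat top 33 mm above the flange's underside, to grip and to press on. Origin: centre of the flange's underside, 50 mm above the foot's underside when free; z up. Slides down the axis by up to 20 mm against 3.5 N plus 0.7 N per mm. Lifting by the knob carries the whole spring without extending it.
- tester: the spring tester, fixed: grey base 190 x 120 x 20 mm, from 60 mm in front of the origin (-x) to 130 mm behind (+x); square aluminium load plate 90 mm wide, top 32 mm above the bench, with the round recess; at the back a column (62 mm behind, 100 mm tall) and a low readout box. Origin: on the bench under the recess's centre; +x to the column, z up.
- seat (a point): centre of the floor of the tester's recess, 27 mm above the bench; the recess is 37 mm across and 5 mm deep, with a 2 mm bevel. Axes as the tester's.
- fork_mid (a point): 40 mm above the recess's floor on its axis, middle of the height fork's range. Fork: U of flat steel 8 mm thick, open to the front, arms along x 24 to 38 mm either side of the axis; the foot passes between, the flange lands on them. Its top is clamped 36 to 44 mm above the recess's floor, unreported: find it by feel: from there the force climbs about 5 N per mm. Over 15 N on it spoils the tester.
- spring_slim: look-alike spring, must stay: thin column with two equal small end discs 32 mm across and no wide flange; 82 mm tall. Origin: centre of its underside.
- spring_low: look-alike wave-spring stack, must stay: squat, 44 mm across, only 34 mm tall, flat on top. Origin: centre of its underside.
- flask: small conical glass flask, 65 mm across, 89 mm tall, must stay. Origin: centre of its underside.
- pill_jar: small white plastic jar, 48 mm across, 60 mm tall, must stay. Origin: centre of its underside.
- stopper: black rubber stopper, 28 mm across, 26 mm tall, must stay. Origin: centre of its underside.
- bulb: black rubber pipette bulb, 46 mm across, 60 mm tall, must stay. Origin: centre of its underside.
- dish: white ceramic evaporating dish, 70 mm across, 18 mm tall, must stay. Origin: centre of its underside.
- vial: small amber glass bottle, 30 mm across, 65 mm tall, must stay. Origin: centre of its underside.
Things that resemble listed ones, but are neither listed nor needed, are in the scene too. Leave any green look-alike of the spring alone.

How it is judged:
By the outcome, as a careful person would: the job done as asked, in the order asked, and still so for the second after the job is handed in, with the robot touching nothing.
It also fails if it takes over 61 s, if anything falls off the work surface, if the arm or the gripper's body presses on something with over 40 N, if the wrist force passes 120 N, or if a joint passes its speed limit or range.

## Working session

There is one attempt and no reset: what is moved stays moved. The work goes in short steps, Python scripts to look and compute and a tool call to move; the robot and the scene stay as the last step left them, time stands still between calls to the robot, and variables do not carry over. Pictures are saved under pics/ and viewed, and the job is handed in when it is done.

Besides the shell and the picture viewer there is one more tool, called after "Emit:" as a command line: name --argument value ..., lists and objects as JSON in quotes. jog_arm: Moves the arm, as the interface text tells. Its arguments: {"type":"object","properties":{"steps":{"type":"array","items":{"type":"number"}},"force":{"type":"number"}},"required":["steps"]}

```bash
mkdir -p pics
cat > h.py <<'E'
import numpy as np, cv2
from workcell import manip, eyes
def K(s):
    f=s["img"].shape[0]/2/np.tan(np.radians(s["fovy"])/2)
    return np.array([[f,0,s["cx"]],[0,f,s["cy"]],[0,0,1.]]), np.array(s["distortion"],float)
def save(s,n,crop=None,scale=1):
    im=s["img"][...,::-1]
    if crop: l,t,r,b=crop; im=im[t:b,l:r]
    im=cv2.resize(np.ascontiguousarray(im),None,fx=scale,fy=scale,interpolation=cv2.INTER_CUBIC); cv2.imwrite("pics/"+n+".png",im)
def ray(s,u,v):
    k,d=K(s); p=cv2.undistortPoints(np.array([[[u,v]]],float),k,d)[0,0]
    R=np.array(s["R"]);t=np.array(s["t"]); o=-R.T@t; return o,R.T@np.array([p[0],p[1],1.])
def atz(s,u,v,z):
    o,d=ray(s,u,v); return o+d*(z-o[2])/d[2]
def cloud(s):
    k,d=K(s); h,w=s["range_z"].shape
    uv=np.stack(np.meshgrid(np.arange(w),np.arange(h)),-1).reshape(-1,1,2).astype(float)
    p=cv2.undistortPoints(uv,k,d).reshape(h,w,2); z=s["range_z"]
    P=np.dstack([p[...,0]*z,p[...,1]*z,z]); R=np.array(s["R"]);t=np.array(s["t"])
    W=(P-t)@R; W[z==0]=np.nan; return W
def proj(s,X):
    k,d=K(s); R=np.array(s["R"]);t=np.array(s["t"]); c=np.atleast_2d(X)@R.T+t
    return cv2.projectPoints(c,np.zeros(3),np.zeros(3),k,d)[0][:,0]
E
python3 - <<'E'
from h import *
o=manip.get_obs(); print({k:np.round(v,3) for k,v in o.items()}, manip.tcp_to_grasp)
import pickle
S={}
for n in ["scene","top","wrist"]:
    s=eyes.snapshot(n); save(s,n+"0",scale=1.5); S[n]=s
    print(n,s["fovy"],np.round(-np.array(s["R"]).T@s["t"],3))
    for l in ["spring","spring_cap","tester","spring_slim","spring_low","flask","pill_jar","stopper","bulb","dish","vial"]:
        print(l,[(np.round(d["bbox"]).astype(int).tolist(),round(d["confidence"],2)) for d in eyes.look_for(l,s)])
pickle.dump(S,open("s0.pkl","wb"))
E
```

```text
{'time_s': np.float64(0.0), 'q': array([-1.296,  0.265,  1.605,  0.   ,  1.274, -0.037]), 'dq': array([-0.001, -0.   , -0.001, -0.   , -0.002,  0.   ]), 'tau': array([-2.0000e-03, -5.1512e+01, -3.6731e+01, -0.0000e+00,  1.3000e-02,
       -0.0000e+00]), 'ee_pos': array([ 0.207, -0.642,  0.23 ]), 'ee_rot': array([-0.109, -0.698, -0.111,  0.699]), 'force': array([ 0.213, -0.021, -0.232]), 'torque': array([-0.023, -0.018,  0.004]), 'finger_gap': np.float64(0.085)} 0.0187
scene 46.62831089852198 [ 1.415 -0.08   0.726]
spring [([294, 194, 318, 229], 0.8), ([241, 212, 265, 248], 0.79), ([282, 154, 300, 183], 0.62)]
spring_cap [([242, 217, 268, 237], 0.7), ([281, 152, 302, 167], 0.58), ([296, 197, 319, 217], 0.53)]
tester [([144, 188, 209, 260], 0.97), ([296, 196, 318, 218], 0.32)]
spring_slim [([264, 175, 278, 204], 0.56), ([145, 190, 205, 258], 0.34)]
spring_low [([307, 183, 326, 208], 0.58), ([242, 244, 269, 285], 0.22)]
flask [([239, 244, 272, 287], 0.74), ([294, 199, 317, 216], 0.44)]
pill_jar [([220, 164, 236, 189], 0.59)]
stopper []
bulb [([360, 202, 374, 224], 0.79)]
dish [([342, 17
[... 197 characters left out ...]
spring_cap [([234, 160, 253, 178], 0.65), ([201, 248, 220, 265], 0.54), ([195, 185, 211, 198], 0.5)]
tester [([277, 160, 330, 228], 0.89)]
spring_slim [([225, 215, 236, 225], 0.58), ([194, 180, 210, 202], 0.57)]
spring_low [([277, 158, 328, 226], 0.68), ([179, 219, 202, 232], 0.5)]
flask [([239, 127, 251, 156], 0.73)]
pill_jar [([261, 236, 273, 255], 0.75)]
stopper [([236, 126, 251, 154], 0.68), ([364, 234, 377, 240], 0.4)]
bulb [([146, 192, 163, 210], 0.74)]
dish [([138, 238, 159, 262], 0.7)]
vial [([185, 149, 195, 162], 0.44)]
wrist 65.27373518227414 [ 0.272 -0.622  0.373]
spring []
spring_cap []
tester []
spring_slim []
spring_low []
flask []
pill_jar []
stopper []
bulb []
dish []
vial []
```

View pics/scene0.png

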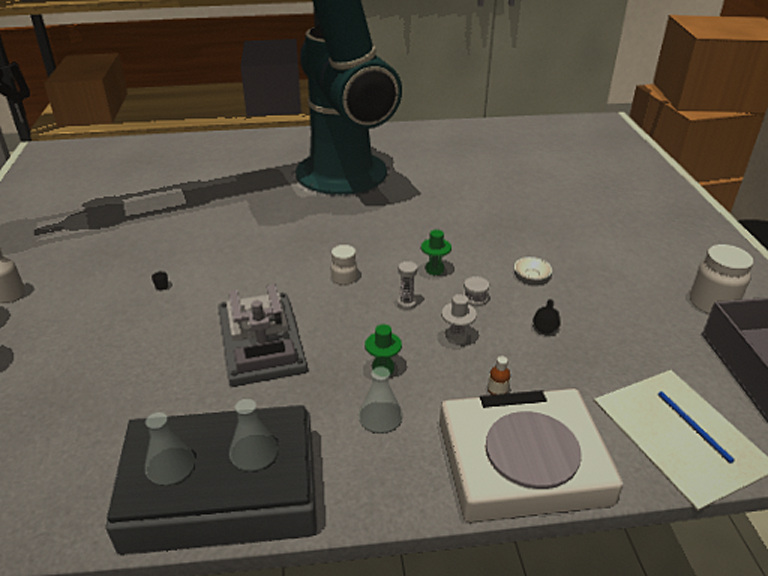

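View pics/top0.png

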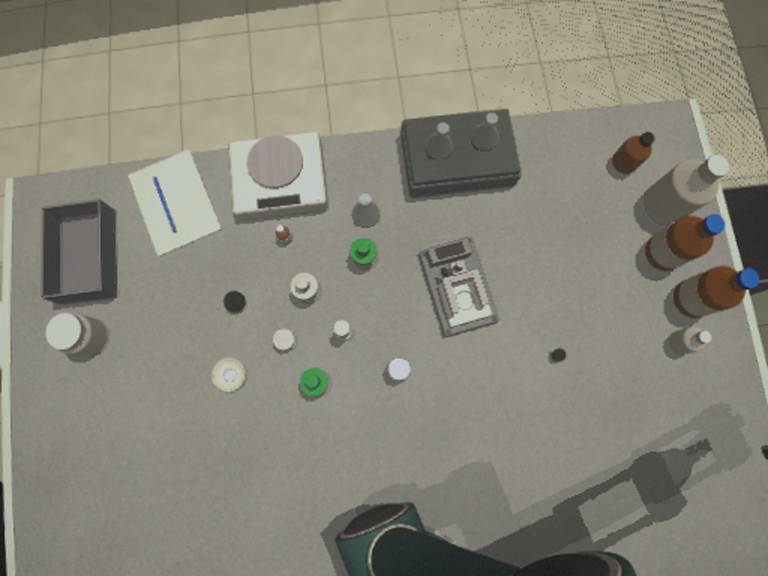

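Run:
```python
from h import *
import pickle
S=pickle.load(open("s0.pkl","rb")); a=S["scene"]; save(a,"crop0",(215,140,385,295),4.5)
save(a,"crop0t",(135,175,225,275),5)
s=S["top"]
save(s,"crop0b",(130,110,340,275),3.6)
```

```text
(no output)
```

View pics/crop0.png

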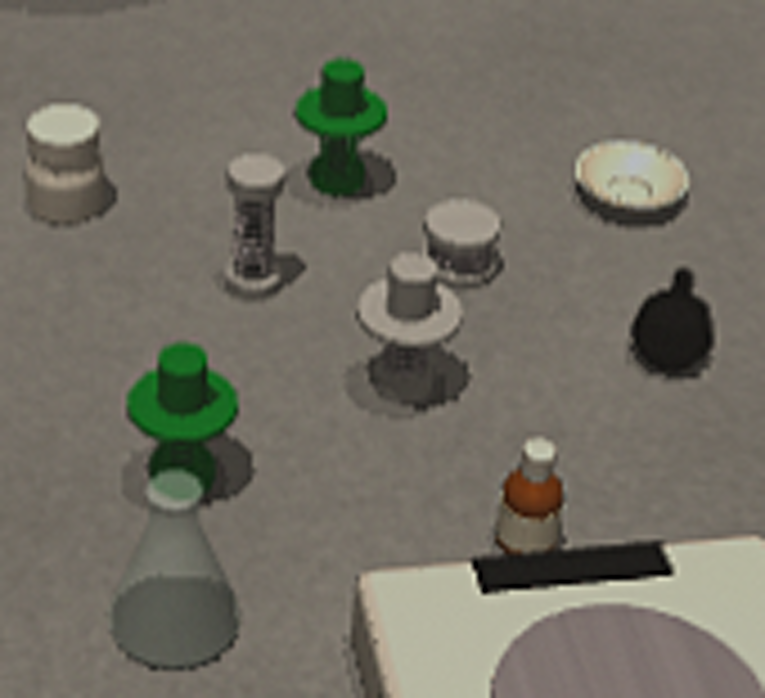

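View pics/crop0b.png

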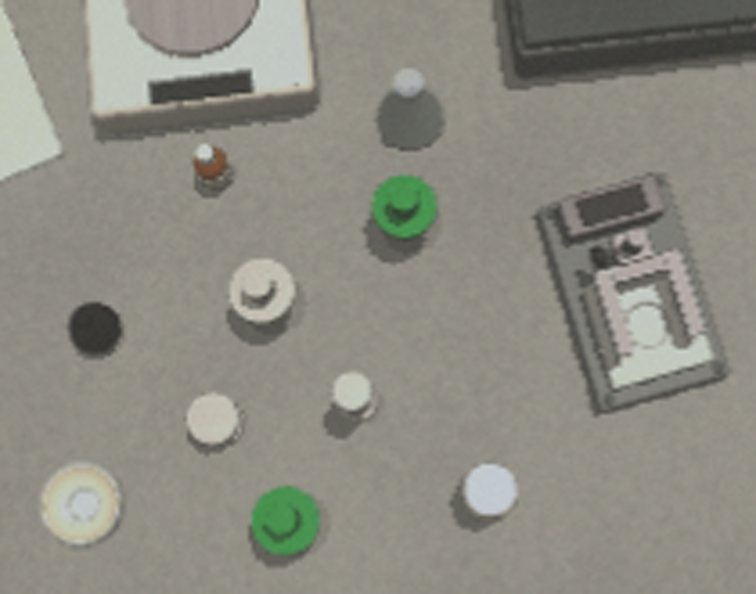

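View pics/crop0t.png

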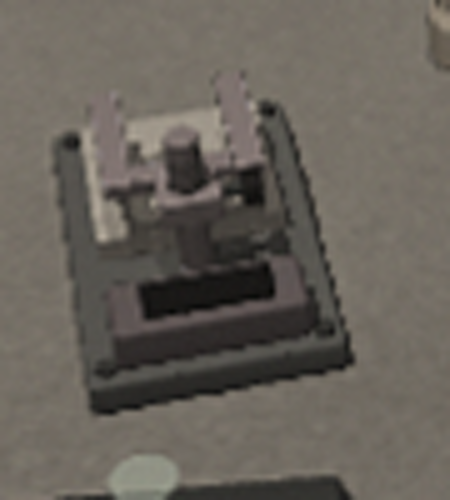

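Run:
```python
from h import *
import pickle
from scipy.spatial.transform import Rotation as Ro
S=pickle.load(open("s0.pkl","rb"))
o=manip.get_obs(); q=o["ee_rot"]; print(Ro.from_quat(q[[1,2,3,0]]).as_matrix().round(3))
# spring: knob top at z .083, flange; scene px & top px
t=S["top"];a=S["scene"]
for (u,v,z) in [(202,188,.083),(202,191,.05)]: print("top",atz(t,u,v,z).round(4))
for (u,v,z) in [(306,199,.083),(306,211,.05)]: print("scene",atz(a,u,v,z).round(4))
for n,bb in [("top",(188,176,218,204)),("scene",(285,188,325,232))]:
    W=cloud(S[n]); l,tt,r,b=bb; P=W[tt:b,l:r].reshape(-1,3)
    for lo,hi in [(.05,.06),(.075,.09)]:
        m=(P[:,2]>lo)&(P[:,2]<hi); print(n,lo,m.sum(),np.median(P[m],0).round(4),P[m].min(0).round(3),P[m].max(0).round(3))
W=cloud(t); P=W[150:230,270:335].reshape(-1,3)
print(np.histogram(P[:,2],np.arange(0,.15,.005)))
m=(P[:,2]>.012)&(P[:,2]<.15); print(cv2.minAreaRect(P[m][:,:2].astype(np.float32)))
```

```text
[[ 0.     0.307 -0.952]
 [ 0.    -0.952 -0.307]
 [-1.    -0.    -0.   ]]
top [0.6096 0.1423 0.083 ]
top [0.6081 0.147  0.05  ]
scene [0.6107 0.1438 0.083 ]
scene [0.6152 0.1453 0.05  ]
top 0.05 193 [0.605  0.1431 0.055 ] [0.582 0.118 0.05 ] [0.636 0.172 0.059]
top 0.075 57 [0.6086 0.145  0.0829] [0.598 0.133 0.076] [0.621 0.157 0.086]
scene 0.05 211 [0.6206 0.1403 0.0559] [0.584 0.117 0.05 ] [0.64  0.172 0.06 ]
scene 0.075 83 [0.6151 0.144  0.0832] [0.599 0.132 0.075] [0.625 0.156 0.087]
(array([1342,   48,   38,  450,  359,  180,  395,   61,  190,   96,    0,
          2,   55,  263,   75,    3,    1,    5,    1,   11,   13,    0,
          0,    0,    0,    0,    0,    0,    0]), array([0.   , 0.005, 0.01 , 0.015, 0.02 , 0.025, 0.03 , 0.035, 0.04 ,
       0.045, 0.05 , 0.055, 0.06 , 0.065, 0.07 , 0.075, 0.08 , 0.085,
       0.09 , 0.095, 0.1  , 0.105, 0.11 , 0.115, 0.12 , 0.125, 0.13 ,
       0.135, 0.14 , 0.145]))
((0.5773793458938599, -0.17227867245674133), (0.18990851938724518, 0.11732818186283112), 8.784048080444336)
```

Candidates (top-view pixels): bare metal with the wide flange at (202,190); green look-alikes at (242,167) and (208,255); slim spring at (229,219); low stack at (189,226). The crop shows only the unit at top (202,190) / scene (306,210) fits the description: bare metal, wide flange and knob. The tester is at top (303,195), with its column at the far end and the fork open towards the robot.

```bash
cat >> h.py <<'E'
from scipy.spatial.transform import Rotation as Ro
def rot(): 
    q=manip.get_obs()["ee_rot"]; return Ro.from_quat(q[[1,2,3,0]]).as_matrix()
def to(target):
    o=manip.get_obs(); d=rot().T@(np.array(target)-o["ee_pos"]); return d.round(4)
E
python3 - <<'E'
from h import *
import pickle
S=pickle.load(open("s0.pkl","rb"))
w=S["wrist"]; print(np.array(w["R"])[2].round(3)); 
W=cloud(S["top"])
m=(W[...,2]>.1)&(W[...,2]<.5)&(W[...,0]>.35); P=W[m]
for y in np.arange(-.9,.6,.1):
    k=(P[:,1]>y)&(P[:,1]<y+.1); 
    if k.any(): print(round(y,1),k.sum(),P[k].min(0).round(2),P[k].max(0).round(2))
print(to([.48,-.15,.25]), to([.54,.13,.25]))
E
```

```text
[-0.256 -0.081 -0.963]
-0.8 15 [ 0.45 -0.71  0.13] [ 0.7  -0.7   0.15]
-0.7 2752 [ 0.39 -0.7   0.1 ] [ 0.83 -0.6   0.21]
-0.6 128 [ 0.58 -0.6   0.1 ] [ 0.83 -0.58  0.13]
-0.3 198 [ 0.86 -0.29  0.1 ] [ 0.9  -0.24  0.16]
-0.2 207 [ 0.6  -0.19  0.1 ] [ 0.88 -0.15  0.16]
0.5 35 [0.55 0.58 0.1 ] [0.59 0.6  0.1 ]
[-0.0187 -0.385  -0.4108] [-0.0187 -0.6331 -0.5538]
```

Emit:
jog_arm --steps '[-1, -0.019, -0.385, -0.411, 0, 0, 0, -1, -0.019, -0.385, -0.411, 0, 0, 0, -1, -0.019, -0.385, -0.411, 0, 0, 0, -1, -0.019, -0.385, -0.411, 0, 0, 0, -1, -0.019, -0.385, -0.411, 0, 0, 0, -1, -0.019, -0.385, -0.411, 0, 0, 0, -1, -0.019, -0.385, -0.411, 0, 0, 0, -1, -0.019, -0.385, -0.411, 0, 0, 0]'

```text
time_s: 2.6
ee_pos: [0.4016, -0.2911, 0.2452]
ee_rot: [0.11, 0.699, 0.109, -0.698]
force: [0.3, -0.2, -0.3]
finger_gap: 0.0855
```

Run:
```python
from h import *
print(manip.get_obs()["ee_pos"], rot().round(3).tolist(), to([.48,-.15,.25]))
```

```text
[ 0.4015515  -0.29105167  0.2451938 ] [[0.001, 0.306, -0.952], [-0.001, -0.952, -0.306], [-1.0, 0.001, -0.001]] [-0.0048 -0.1102 -0.1179]
```

Emit:
jog_arm --steps '[-1, -0.005, -0.11, -0.118, 0, 0, 0, -1, -0.005, -0.11, -0.118, 0, 0, 0, -1, -0.005, -0.11, -0.118, 0, 0, 0, -1, -0.005, -0.11, -0.118, 0, 0, 0, -1, -0.005, -0.11, -0.118, 0, 0, 0, -1, -0.005, -0.11, -0.118, 0, 0, 0]'

```text
time_s: 3.2
ee_pos: [0.4791, -0.1526, 0.2497]
ee_rot: [-0.11, -0.698, -0.11, 0.699]
force: [-0.0, -1.1, 0.3]
finger_gap: 0.0856
```

Run:
```python
from h import *
import pickle
print(manip.get_obs()["ee_pos"], manip.get_obs()["dq"].round(3))
s=eyes.snapshot("wrist"); save(s,"w1",scale=1.5); pickle.dump(s,open("w1.pkl","wb"))
```

```text
[ 0.47907985 -0.15255764  0.24965446] [-0.026 -0.     0.004  0.    -0.002  0.004]
```

View pics/w1.png

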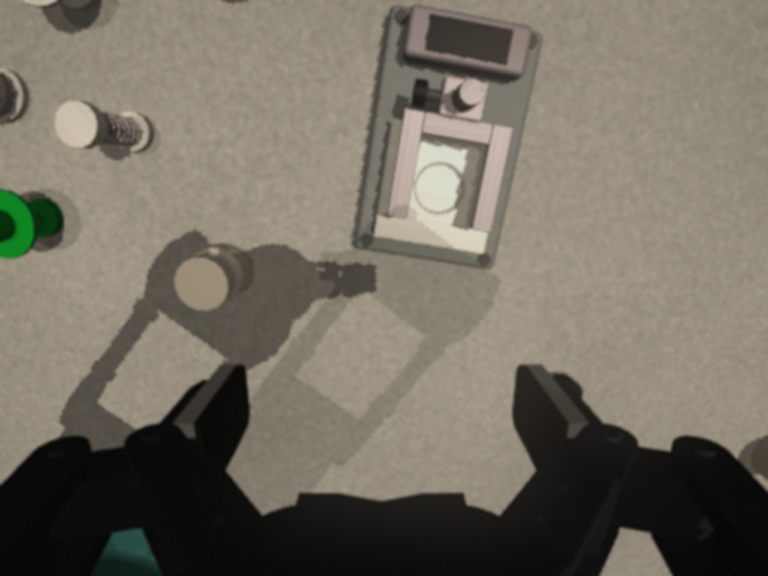

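The recess shows at display (440,188), i.e. pixel (293,125), between the fork arms, which open downward in this picture. I'll measure it from this view.

Run:
```python
from h import *
import pickle
s=pickle.load(open("w1.pkl","rb")); save(s,"w1c",(230,0,370,185),4.2/1.4)
print(atz(s,293.3,125.3,.032).round(4))
W=cloud(s); P=W[0:185,230:370]
z=P[...,2]; print(np.histogram(z,np.arange(0,.13,.005))[0])
for lo,hi in [(.012,.13),(.060,.074)]:
    m=(z>lo)&(z<hi); Q=P[m]; r=cv2.minAreaRect(Q[:,:2].astype(np.float32)); print(lo,r,np.median(Q,0).round(4))
m=(z>.06)&(z<.074);Q=P[m]; print("fork z",np.percentile(Q[:,2],[5,25,50,75,95]).round(4))
c,sn=np.cos(np.radians(8.8)),np.sin(np.radians(8.8)); T=(Q[:,:2]-[.543,-.178])@np.array([[c,-sn],[sn,c]])
print(T.min(0),T.max(0)); A=T[T[:,0]<.02]; print(np.histogram(A[:,1],np.arange(-.045,.046,.003)))
m=(z>.029)&(z<.036); Q=P[m];print("plate",np.median(Q[:,2])); 
m=z>.075; print("col", np.nanmedian(P[m],0), np.nanmax(z))
# recess floor depth
o=P[110:140,50:75,2]; print(np.nanmedian(o))
```

```text
[ 0.5447 -0.1806  0.032 ]
[2092    0    7 4285 1241 1005 3178  116 2569  232    0   15  118 2738
  470   18   25   32   22  204   45    0    0    0    0]
0.012 ((0.5787049531936646, -0.1746722012758255), (0.19001248478889465, 0.12080977112054825), 8.772723197937012) [ 0.5825 -0.1693  0.0314]
0.06 ((0.5695821046829224, -0.17630642652511597), (0.09884707629680634, 0.07695453613996506), 8.774479866027832) [ 0.5804 -0.1638  0.0671]
fork z [0.0654 0.0665 0.0671 0.068  0.0715]
[-0.02290733 -0.04085542] [0.07595287 0.03609052]
(array([  0,  23, 114, 112, 107, 120,  78,   0,   0,   0,   0,   0,   0,
         0,   0,   0,   0,   0,   0,   0,   0,   0,  78, 113, 122, 116,
       116,   9,   0,   0]), array([-4.50000000e-02, -4.20000000e-02, -3.90000000e-02, -3.60000000e-02,
       -3.30000000e-02, -3.00000000e-02, -2.70000000e-02, -2.40000000e-02,
       -2.10000000e-02, -1.80000000e-02, -1.50000000e-02, -1.20000000e-02,
       -9.00000000e-03, -6.00000000e-03, -3.00000000e-03,  4.16333634e-17,
        3.00000000e-03,  6.00000000e-03,  9.00000000e-03,  1.20000000e-02,
        1.50000000e-02,  1.80000000e-02,  2.10000000e-02,  2.40000000e-02,
        2.70000000e-02,  3.00000000e-02,  3.30000000e-02,  3.60000000e-02,
        3.90000000e-02,  4.20000000e-02,  4.50000000e-02]))
plate 0.03136236112907153
col [ 0.60364433 -0.16929751  0.09880855] 0.1013728809810601
0.02636284071854028
```

View pics/w1c.png

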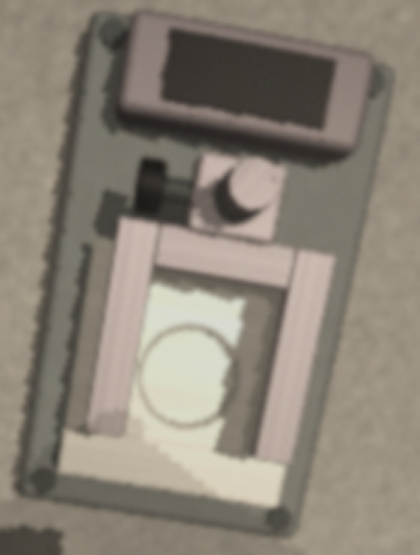

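Run:
```python
from h import *
print(to([.555,.125,.23]))
```

```text
[ 0.0194 -0.2414 -0.1575]
```

Emit:
jog_arm --steps '[-0.3, 0.019, -0.241, -0.158, 0, 0, 0, -0.3, 0.019, -0.241, -0.158, 0, 0, 0, -0.3, 0.019, -0.241, -0.158, 0, 0, 0, -0.3, 0.019, -0.241, -0.158, 0, 0, 0, -0.3, 0.019, -0.241, -0.158, 0, 0, 0, -0.3, 0.019, -0.241, -0.158, 0, 0, 0, -0.3, 0.019, -0.241, -0.158, 0, 0, 0, -0.3, 0.019, -0.241, -0.158, 0, 0, 0]'

```text
time_s: 4.05
ee_pos: [0.556, 0.1246, 0.2303]
ee_rot: [-0.11, -0.698, -0.109, 0.699]
force: [-1.1, -0.2, -0.1]
finger_gap: 0.0555
```

Run:
```python
from h import *
import pickle
print(manip.get_obs()["ee_pos"], manip.get_obs()["dq"].round(3))
s=eyes.snapshot("wrist"); save(s,"w2",scale=1.5); pickle.dump(s,open("w2.pkl","wb"))
p=proj(s,[.61,.144,.055])[0]; print(p)
W=cloud(s); ok=(np.hypot(W[...,0]-.61,W[...,1]-.144)<.045)
for lo,hi in [(.05,.06),(.078,.09)]:
    m=ok&(W[...,2]>lo)&(W[...,2]<hi); Q=W[m]; 
    if len(Q): print(lo,len(Q),Q.min(0).round(4),Q.max(0).round(4),np.median(Q,0).round(4), cv2.minEnclosingCircle(Q[:,:2].astype(np.float32)))
```

```text
[0.55598618 0.12464714 0.23028023] [-0.027 -0.018  0.012 -0.003  0.002  0.004]
[251.58687899 123.30255404]
0.05 1751 [0.5828 0.1167 0.052 ] [0.638  0.1723 0.0572] [0.6121 0.1445 0.0544] ((0.6106371879577637, 0.144337996840477), 0.02810981310904026)
0.078 549 [0.5985 0.1321 0.0804] [0.623  0.1567 0.084 ] [0.611  0.1443 0.0824] ((0.610784649848938, 0.144257590174675), 0.01262135524302721)
```

View pics/w2.png

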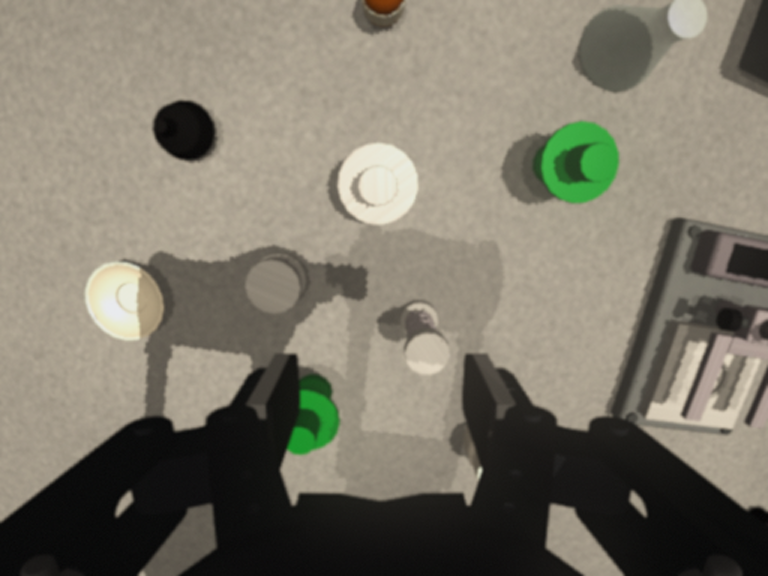

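Knob at (0.611, 0.144), top 0.082 and flange top 0.054. These fit the given sizes and agree with the scene and top views. The bare-metal spring sits at display (378,185), clear of its neighbours.

Run:
```python
from h import *
print(to([.6108,.1443,.11]),to([.6108,.1443,.058]))
```

```text
[ 0.1204 -0.0026 -0.0586] [ 0.1724 -0.0027 -0.0587]
```

Emit:
jog_arm --steps '[-0.3, 0.06, -0.0026, -0.0586, 0, 0, 0, -0.3, 0.12, -0.0026, -0.0586, 0, 0, 0, -0.3, 0.12, -0.0026, -0.0586, 0, 0, 0, -0.3, 0.12, -0.0026, -0.0586, 0, 0, 0, -0.3, 0.12, -0.0026, -0.0586, 0, 0, 0, -0.3, 0.12, -0.0026, -0.0586, 0, 0, 0]'

```text
time_s: 4.7
ee_pos: [0.6124, 0.1453, 0.1136]
ee_rot: [0.109, 0.7, 0.109, -0.697]
force: [1.4, -0.0, -0.0]
finger_gap: 0.0556
```

Run:
```python
from h import *
o=manip.get_obs(); print(o["ee_pos"].round(4), o["dq"].round(3), rot()[:,0].round(4), to([.6108,.1443,.058]))
s=eyes.snapshot("wrist"); save(s,"w3",scale=1.5)
```

```text
[0.6124 0.1453 0.1136] [ 0.011 -0.016 -0.012  0.002 -0.005  0.   ] [ 3.7e-03  5.0e-04 -1.0e+00] [0.0556 0.0004 0.002 ]
```

View pics/w3.png

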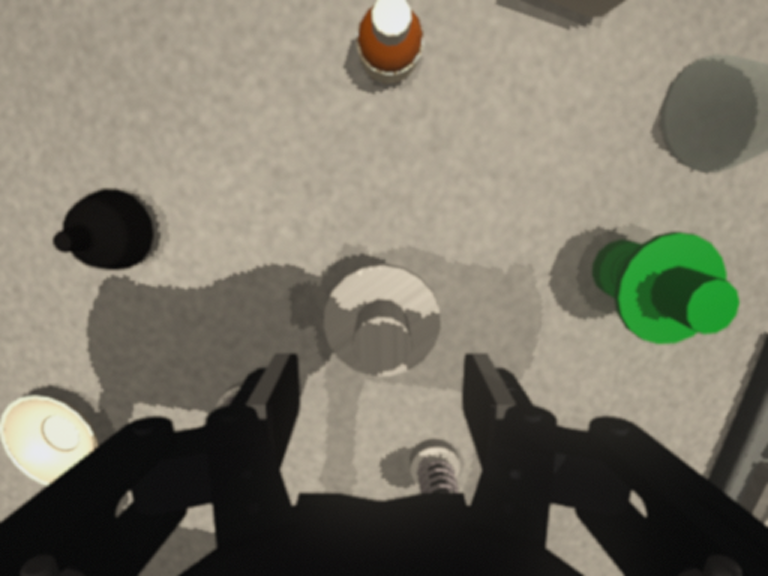

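The knob sits midway between the fingers, at display (383,340). Descend and close.

Emit:
jog_arm --steps '[-0.3, 0.02, 0.0004, 0.001, 0, 0, 0, -0.3, 0.04, 0.0004, 0.001, 0, 0, 0, -0.3, 0.052, 0.0004, 0.001, 0, 0, 0, -0.3, 0.052, 0.0004, 0.001, 0, 0, 0, -0.3, 0.052, 0.0004, 0.001, 0, 0, 0, -0.3, 0.052, 0.0004, 0.001, 0, 0, 0]' --force 50

```text
time_s: 5.35
ee_pos: [0.6113, 0.1459, 0.0605]
ee_rot: [0.11, 0.7, 0.11, -0.698]
force: [0.8, -0.3, -0.4]
finger_gap: 0.0556
```

Run:
```python
from h import *
o=manip.get_obs(); print(o["ee_pos"].round(4), o["force"].round(2), rot()[:,0].round(4), to([.6108,.1443,.058]))
```

```text
[0.6113 0.1459 0.0605] [ 0.77 -0.27 -0.39] [ 2.7e-03  5.0e-04 -1.0e+00] [0.0025 0.0014 0.001 ]
```

Emit:
jog_arm --steps '[-0.3, 0.002, 0.0012, 0.0005, 0, 0, 0, -0.3, 0.002, 0.0012, 0.0005, 0, 0, 0, 1, 0.002, 0.0012, 0.0005, 0, 0, 0, 1, 0.002, 0.0012, 0.0005, 0, 0, 0, 1, 0.002, 0.0012, 0.0005, 0, 0, 0, 1, 0.002, 0.0012, 0.0005, 0, 0, 0, 1, 0.002, 0.0012, 0.0005, 0, 0, 0, 1, 0.002, 0.0012, 0.0005, 0, 0, 0]' --force 50

```text
time_s: 6.15
ee_pos: [0.6101, 0.1444, 0.057]
ee_rot: [0.11, 0.699, 0.11, -0.698]
force: [-1.4, -0.8, 2.6]
finger_gap: 0.0235
```

Run:
```python
from h import *
o=manip.get_obs(); print(o["ee_pos"].round(4), o["force"].round(2), o["torque"].round(3), rot()[:,0].round(4), o["finger_gap"])
s=eyes.snapshot("wrist"); save(s,"w4",scale=1.5)
```

```text
[0.6101 0.1444 0.057 ] [-1.39 -0.79  2.63] [-0.057  0.119  0.017] [ 3.e-04 -0.e+00 -1.e+00] 0.023491046007914854
```

View pics/w4.png

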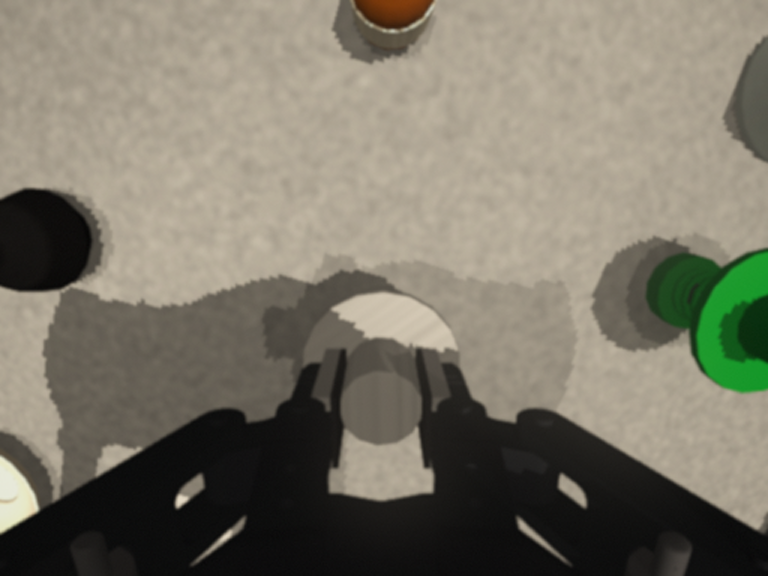

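Gripped: the knob is between the pads at display (380,405). Lift.

Emit:
jog_arm --steps '[1, -0.02, 0, 0, 0, 0, 0, 1, -0.06, 0, 0, 0, 0, 0, 1, -0.1, 0, 0, 0, 0, 0, 1, -0.14, 0, 0, 0, 0, 0, 1, -0.14, 0, 0, 0, 0, 0, 1, -0.14, 0, 0, 0, 0, 0]'

```text
time_s: 6.8
ee_pos: [0.6105, 0.1446, 0.1976]
ee_rot: [0.11, 0.699, 0.11, -0.698]
force: [-0.9, 0.5, -2.2]
finger_gap: 0.0238
```

Run:
```python
from h import *
o=manip.get_obs(); print(o["ee_pos"].round(4), o["force"].round(2), o["torque"].round(3), rot()[:,0].round(4), o["finger_gap"])
s=eyes.snapshot("wrist"); save(s,"w5",scale=1.5)
print(to([.544,-.1805,.195]))
W=cloud(s); z=s["range_z"]
```

```text
[0.6105 0.1446 0.1976] [-0.92  0.51 -2.15] [ 0.049  0.014 -0.013] [ 2.e-03  5.e-04 -1.e+00] 0.023762034643821338
[0.0008 0.2892 0.1617]
```

View pics/w5.png

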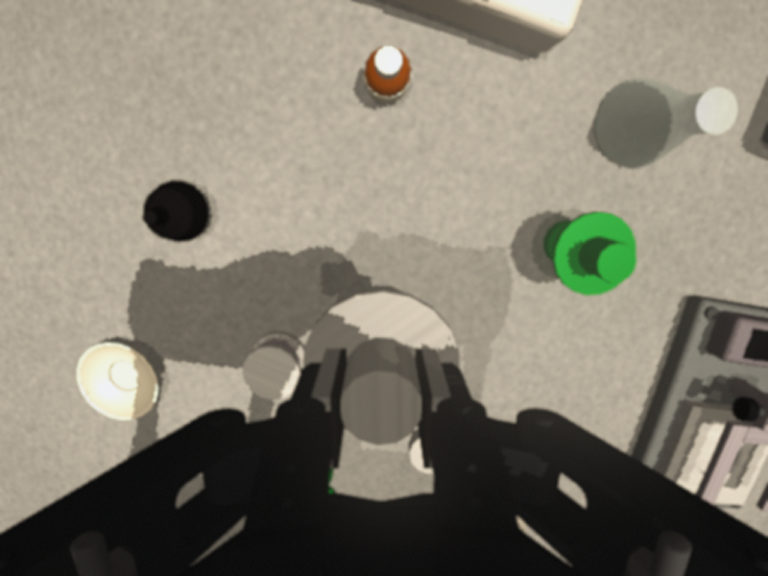

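Emit:
jog_arm --steps '[1, 0, 0.029, 0.016, 0, 0, 0, 1, 0, 0.068, 0.038, 0, 0, 0, 1, 0, 0.108, 0.06, 0, 0, 0, 1, 0, 0.148, 0.082, 0, 0, 0, 1, 0, 0.188, 0.105, 0, 0, 0, 1, 0, 0.228, 0.127, 0, 0, 0, 1, 0, 0.265, 0.148, 0, 0, 0, 1, 0, 0.289, 0.1617, 0, 0, 0]'

```text
time_s: 7.65
ee_pos: [0.542, -0.1823, 0.1934]
ee_rot: [-0.108, -0.697, -0.11, 0.7]
force: [0.4, -0.8, -2.3]
finger_gap: 0.0237
```

Run:
```python
from h import *
o=manip.get_obs(); print(o["ee_pos"].round(4), o["dq"].round(3),  rot()[:,0].round(4), o["finger_gap"])
print(to([.544,-.1805,.145]), to([.544,-.1805,.125]))
```

```text
[ 0.542  -0.1823  0.1934] [-0.456  0.051 -0.055  0.022  0.006 -0.456] [-0.0053  0.0013 -1.    ] 0.02367500130718229
[ 0.0484 -0.001  -0.0027] [ 0.0684 -0.0009 -0.0028]
```

Emit:
jog_arm --steps '[1, 0.02, 0, 0, 0, 0, 0, 1, 0.04, 0, 0, 0, 0, 0, 1, 0.055, 0, 0, 0, 0, 0, 1, 0.055, 0, 0, 0, 0, 0, 1, 0.055, 0, 0, 0, 0, 0, 1, 0.055, 0, 0, 0, 0, 0]'

```text
time_s: 8.25
ee_pos: [0.5454, -0.1801, 0.1424]
ee_rot: [0.11, 0.699, 0.11, -0.698]
force: [0.7, -0.5, -0.8]
finger_gap: 0.0235
```

Run:
```python
from h import *
import pickle
o=manip.get_obs(); print(o["ee_pos"].round(4), o["dq"].round(3),  rot()[:,0].round(4), o["finger_gap"])
s=eyes.snapshot("wrist"); save(s,"w6",scale=1.5); a=eyes.snapshot("scene"); t=eyes.snapshot("top"); save(a,"a6",(135,165,225,275),6); save(t,"t6",(265,150,345,240),6)
pickle.dump((s,a,t,o),open("s6.pkl","wb"))
W=cloud(s); p=o["ee_pos"]
ok=np.hypot(W[...,0]-p[0],W[...,1]-p[1])<.035
print(np.histogram(W[ok][:,2],np.arange(.02,.2,.01)))
for n,c in [("w",s),("a",a),("t",t)]:
    W=cloud(c)
    ok=np.hypot(W[...,0]-p[0],W[...,1]-p[1])<.035
    m=ok&(W[...,2]>.127)&(W[...,2]<.1345); Q=W[m]
    if len(Q)>20: print(n,"flange",len(Q),np.median(Q,0).round(4),Q.min(0).round(4),Q.max(0).round(4),cv2.minEnclosingCircle(Q[:,:2].astype(np.float32)))
print(to([.544,-.1805,.084]))
```

```text
[ 0.5454 -0.1801  0.1424] [-0.    -0.011 -0.012 -0.003  0.001 -0.001] [ 1.e-03 -4.e-04 -1.e+00] 0.023519282216740597
(array([ 707, 1434,    0,    1,  818,    0,   30,   25,    0,    0,    0,
       2050, 1530,  880, 3165, 1078, 1321]), array([0.02, 0.03, 0.04, 0.05, 0.06, 0.07, 0.08, 0.09, 0.1 , 0.11, 0.12,
       0.13, 0.14, 0.15, 0.16, 0.17, 0.18, 0.19]))
[ 0.059  -0.0005  0.0017]
```

View pics/w6.png

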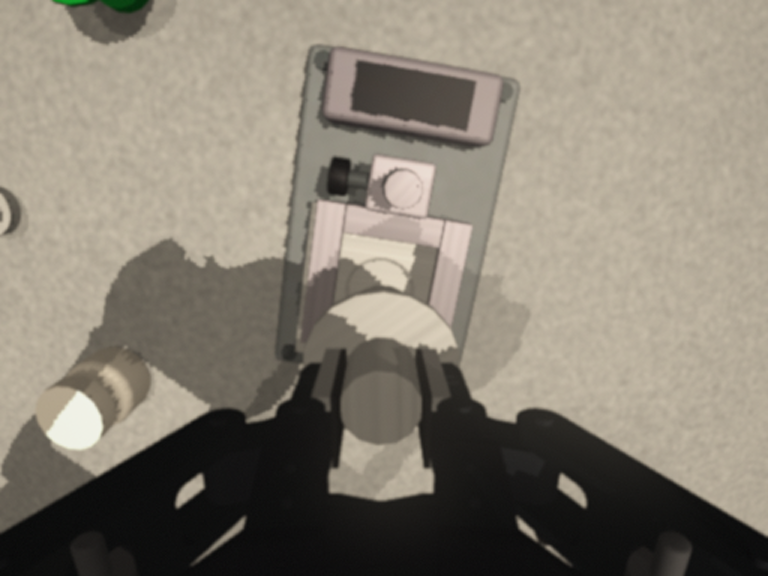

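View pics/a6.png

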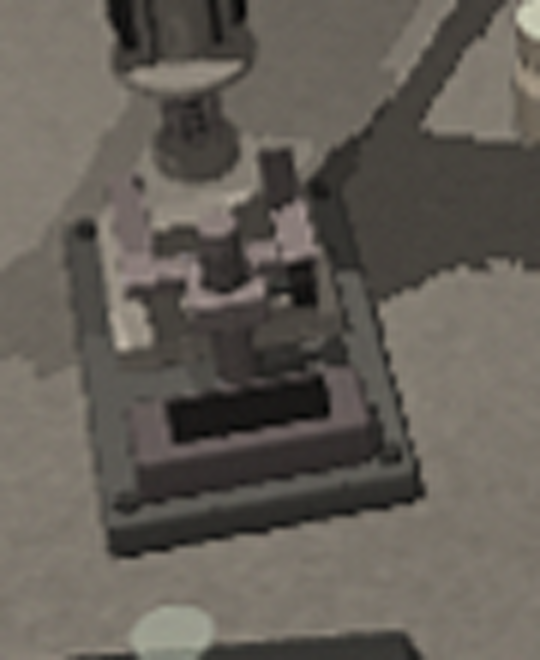

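View pics/t6.png

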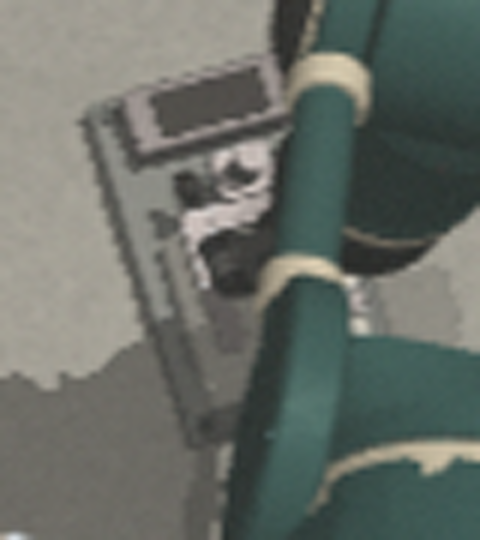

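Run:
```python
from h import *
import pickle
from scipy.optimize import least_squares
s,a,t,o=pickle.load(open("s6.pkl","rb")); p=o["ee_pos"]
W=cloud(s); z=W[...,2]
v,u=np.mgrid[:384,:512]
m=(z>.134)&(z<.145)&(np.hypot(W[...,0]-p[0],W[...,1]-p[1])<.033)&(v<236)
Q=W[m]; print(len(Q),np.median(Q,0))
# front edge: for each column, topmost pixel of mask
e=[]
for c in range(205,305):
    r=np.where(m[:,c])[0]
    if len(r): e.append(W[r[0],c])
e=np.array(e); f=least_squares(lambda x:np.hypot(e[:,0]-x[0],e[:,1]-x[1])-.028,p[:2]); print("flange c",f.x,np.abs(f.fun).max(),"tcp",p)
# knob top
mk=(z>.163)&(z<.173)&(np.hypot(W[...,0]-p[0],W[...,1]-p[1])<.02)&(u>228)&(u<281)&(v>240)&(v<300)
k=W[mk]; print(len(k),np.median(k,0),k.min(0),k.max(0))
# fork arms
mf=(z>.060)&(z<.075)&(v<240)&(u>190)&(u<330); Q=W[mf]
th=np.radians(8.78); ex=np.array([np.cos(th),np.sin(th)]); ey=np.array([-ex[1],ex[0]])
T=np.c_[(Q[:,:2]-[.544,-.1805])@ex,(Q[:,:2]-[.544,-.1805])@ey]; print("fork",np.percentile(T,[1,99],axis=0),T.min(0),T.max(0),np.median(Q[:,2]))
```

```text
3063 [ 0.56188947 -0.17422525  0.13978725]
flange c [ 0.54556618 -0.18033956] 0.0003976979020392478 tcp [ 0.54538678 -0.18014599  0.14240404]
2328 [ 0.54750336 -0.18005181  0.16766282] [ 0.53402955 -0.19501714  0.16300975] [ 0.55872612 -0.16807356  0.16958239]
fork [[-0.01477243 -0.03678691]
 [ 0.074814    0.03814017]] [-0.02331748 -0.03779665] [0.0758043  0.03872789] 0.06724159412083558
```

Emit:
jog_arm --steps '[1, 0.01, -0.0004, 0.0012, 0, 0, 0, 1, 0.02, -0.0004, 0.0012, 0, 0, 0, 1, 0.03, -0.0004, 0.0012, 0, 0, 0, 1, 0.038, -0.0004, 0.0012, 0, 0, 0, 1, 0.043, -0.0004, 0.0012, 0, 0, 0, 1, 0.043, -0.0004, 0.0012, 0, 0, 0, 1, 0.043, -0.0004, 0.0012, 0, 0, 0]'

```text
time_s: 9.1
ee_pos: [0.5435, -0.1803, 0.0986]
ee_rot: [-0.11, -0.698, -0.11, 0.699]
force: [-0.5, -0.5, -1.6]
finger_gap: 0.0235
```

```bash
cat >> h.py <<'E'
def meas(n=6):
    F=[];P=[];T=[]
    for i in range(n):
        eyes.snapshot("wrist"); o=manip.get_obs(); F.append(o["force"]);P.append(o["ee_pos"]);T.append(o["torque"])
    F=np.array(F); print("t",o["time_s"],"F",F.mean(0).round(2),"sd",F.std(0).round(2),"T",np.mean(T,0).round(3),"P",np.mean(P,0).round(5),"P last",P[-1].round(5),"x",rot()[:,0].round(4),"gap",round(float(o["finger_gap"]),4))
E
python3 - <<'E'
from h import *
meas(4)
s=eyes.snapshot("wrist"); save(s,"w7",scale=1.5)
a=eyes.snapshot("scene");save(a,"a7",(135,165,225,275),5)
E
```

```text
t 9.3 F [ 0.68  0.04 -1.69] sd [0.29 0.64 0.45] T [-0.011 -0.025  0.027] P [ 0.54391 -0.18044  0.09927] P last [ 0.54395 -0.18045  0.09938] x [ 1.1e-03 -4.0e-04 -1.0e+00] gap 0.0233
```

View pics/w7.png

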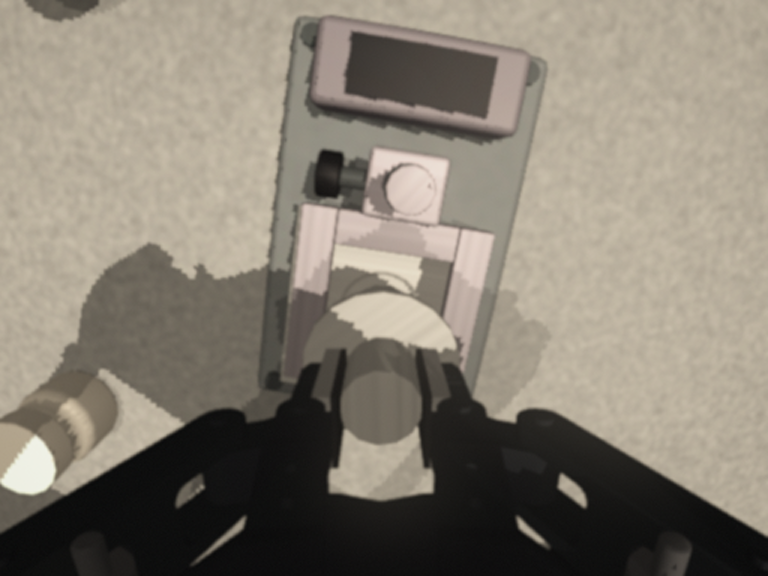

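View pics/a7.png

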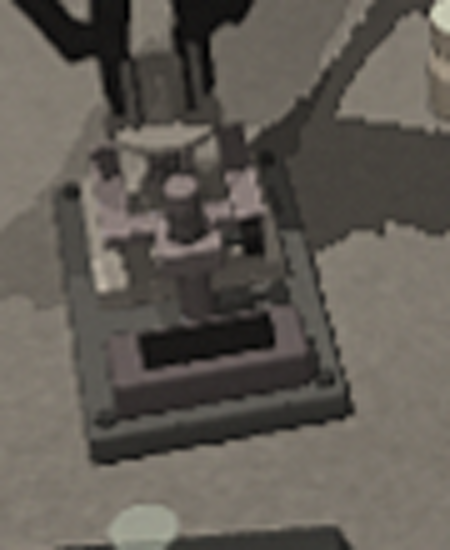

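Foot is between the arms, about 10 mm above the plate, well centred. Continue slowly.

Emit:
jog_arm --steps '[1, 0.003, 0, 0, 0, 0, 0, 1, 0.006, 0, 0, 0, 0, 0, 1, 0.009, 0, 0, 0, 0, 0, 1, 0.011, 0, 0, 0, 0, 0, 1, 0.0125, 0, 0, 0, 0, 0, 1, 0.0125, 0, 0, 0, 0, 0]'

```text
time_s: 10.0
ee_pos: [0.5432, -0.1802, 0.0858]
ee_rot: [-0.11, -0.698, -0.11, 0.699]
force: [-0.7, 0.9, -2.3]
finger_gap: 0.0236
```

Run:
```python
from h import *
meas(5)
```

```text
t 10.25 F [-0.29  0.08 -1.52] sd [0.53 0.4  0.4 ] T [-0.013  0.002 -0.009] P [ 0.54353 -0.18029  0.08631] P last [ 0.54362 -0.18031  0.08644] x [ 4.e-04 -1.e-04 -1.e+00] gap 0.0237
```

Emit:
jog_arm --steps '[1, 0.001, 0, 0, 0, 0, 0, 1, 0.002, 0, 0, 0, 0, 0, 1, 0.003, 0, 0, 0, 0, 0, 1, 0.004, 0, 0, 0, 0, 0, 1, 0.004, 0, 0, 0, 0, 0]'

```text
time_s: 10.75
ee_pos: [0.5437, -0.1804, 0.0828]
ee_rot: [0.11, 0.699, 0.11, -0.698]
force: [-1.5, -0.3, 3.6]
finger_gap: 0.0234
```

Run:
```python
from h import *
meas(5)
```

```text
t 11.0 F [-1.64  0.4   3.95] sd [0.36 0.51 0.42] T [0.117 0.25  0.023] P [ 0.54371 -0.18037  0.08271] P last [ 0.54369 -0.18037  0.08261] x [ 5.e-04 -2.e-04 -1.e+00] gap 0.0237
```

Seated and the preload is felt (about 4 N at TCP 0.0827). Now press in stages.

Emit:
jog_arm --steps '[1, 0.001, 0, 0.0003, 0, 0, 0, 1, 0.002, 0, 0.0003, 0, 0, 0, 1, 0.003, 0, 0.0003, 0, 0, 0, 1, 0.004, 0, 0.0003, 0, 0, 0, 1, 0.005, 0, 0.0003, 0, 0, 0, 1, 0.005, 0, 0.0003, 0, 0, 0]'

```text
time_s: 11.6
ee_pos: [0.5437, -0.1805, 0.0778]
ee_rot: [0.11, 0.699, 0.11, -0.698]
force: [-0.5, 0.7, 7.6]
finger_gap: 0.0233
```

Run:
```python
from h import *
meas(5)
```

```text
t 11.85 F [-1.27  0.97  7.15] sd [0.68 0.38 0.23] T [0.247 0.287 0.003] P [ 0.54366 -0.18045  0.0779 ] P last [ 0.54367 -0.18044  0.07792] x [ 9.e-04 -2.e-04 -1.e+00] gap 0.0235
```

Emit:
jog_arm --steps '[1, 0.0007, 0, 0.0002, 0, 0, 0, 1, 0.0014, 0, 0.0002, 0, 0, 0, 1, 0.002, 0, 0.0002, 0, 0, 0, 1, 0.002, 0, 0.0002, 0, 0, 0]'

```text
time_s: 12.25
ee_pos: [0.5437, -0.1805, 0.0761]
ee_rot: [0.11, 0.699, 0.11, -0.698]
force: [-2.7, 1.3, 8.1]
finger_gap: 0.0235
```

Run:
```python
from h import *
meas(5)
```

```text
t 12.5 F [-1.39  1.41  8.65] sd [0.15 0.37 0.26] T [0.354 0.311 0.009] P [ 0.54366 -0.18046  0.07617] P last [ 0.54368 -0.18047  0.07621] x [ 1.3e-03 -2.0e-04 -1.0e+00] gap 0.0234
```

Emit:
jog_arm --steps '[1, 0.0005, 0, 0, 0, 0, 0, 1, 0.0008, 0, 0, 0, 0, 0, 1, 0.0008, 0, 0, 0, 0, 0]'

```text
time_s: 12.8
ee_pos: [0.5437, -0.1805, 0.0754]
ee_rot: [0.11, 0.699, 0.11, -0.698]
force: [-1.3, 1.2, 9.0]
finger_gap: 0.0236
```

Run:
```python
from h import *
meas(5)
```

```text
t 13.05 F [-1.73  1.25  8.88] sd [0.4  0.37 0.32] T [0.316 0.333 0.01 ] P [ 0.54367 -0.18047  0.07546] P last [ 0.54367 -0.18047  0.07545] x [ 1.3e-03 -1.0e-04 -1.0e+00] gap 0.0238
```

Still on the spring line (predicted 8.86, measured 8.88).

Emit:
jog_arm --steps '[1, 0.0004, 0, 0, 0, 0, 0, 1, 0.0007, 0, 0, 0, 0, 0, 1, 0.0007, 0, 0, 0, 0, 0]'

```text
time_s: 13.35
ee_pos: [0.5437, -0.1805, 0.0748]
ee_rot: [0.11, 0.699, 0.11, -0.698]
force: [-1.5, 0.2, 9.0]
finger_gap: 0.0235
```

Run:
```python
from h import *
meas(5)
```

```text
t 13.6 F [-2.01  0.96  9.19] sd [0.26 0.52 0.52] T [0.365 0.355 0.007] P [ 0.54369 -0.18047  0.07486] P last [ 0.54369 -0.18046  0.07486] x [ 1.3e-03 -1.0e-04 -1.0e+00] gap 0.0235
```

Emit:
jog_arm --steps '[1, 0.0004, 0, 0, 0, 0, 0, 1, 0.0007, 0, 0, 0, 0, 0, 1, 0.0007, 0, 0, 0, 0, 0]'

```text
time_s: 13.9
ee_pos: [0.5437, -0.1805, 0.0744]
ee_rot: [0.11, 0.699, 0.11, -0.698]
force: [-3.9, 0.9, 10.7]
finger_gap: 0.0236
```

Run:
```python
from h import *
meas(5)
s=eyes.snapshot("wrist"); save(s,"w8",scale=1.5)
a=eyes.snapshot("scene");save(a,"a8",(135,165,225,275),5)
W=cloud(s);z=W[...,2];v,u=np.mgrid[:384,:512]; p=manip.get_obs()["ee_pos"]
r=np.hypot(W[...,0]-.544,W[...,1]+.1803)
m=(r<.026)&(v<232)&(z>.065)&(z<.085); print("flange z",np.median(z[m]),m.sum())
m=(r>.032)&(z>.06)&(z<.0715)&(v<240)&(u>170)&(u<350);print("fork z",np.median(z[m]),m.sum())
```

```text
t 14.15 F [-2.9   1.82 11.3 ] sd [0.71 0.67 0.45] T [ 0.402  0.487 -0.003] P [ 0.54371 -0.18049  0.07448] P last [ 0.5437  -0.18049  0.07447] x [ 1.3e-03 -1.0e-04 -1.0e+00] gap 0.0233
flange z 0.07196598929122922 2309
fork z 0.0670593924285782 9317
```

View pics/a8.png

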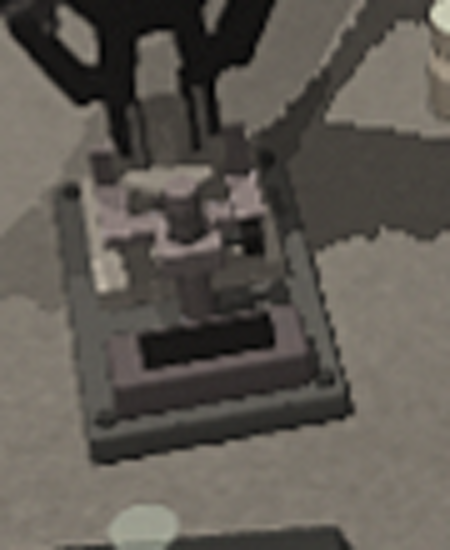

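View pics/w8.png

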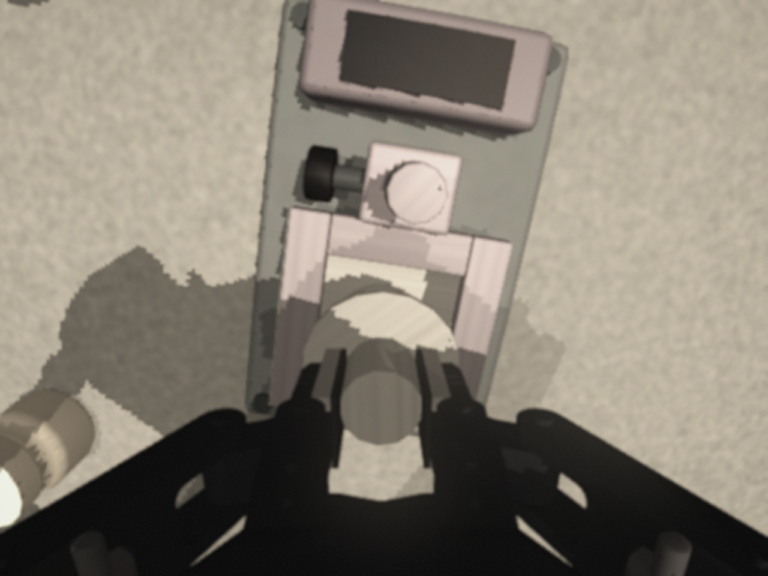

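The force has left the spring line (9.55 predicted, 11.3 measured), and the flange top sits exactly 5 mm above the fork top, so the fork is found with about 1.8 N on it. I'll add a touch more and hold for about a second.

Emit:
jog_arm --steps '[1, 0.0002, 0, 0, 0, 0, 0, 1, 0.0003, 0, 0, 0, 0, 0, 1, 0.0003, 0, 0, 0, 0, 0, 1, 0.0003, 0, 0, 0, 0, 0]'

```text
time_s: 14.65
ee_pos: [0.5437, -0.1805, 0.0744]
ee_rot: [0.11, 0.699, 0.11, -0.698]
force: [-2.8, 1.4, 12.5]
finger_gap: 0.0238
```

Run:
```python
from h import *
meas(8)
```

```text
t 15.05 F [-3.16  2.16 11.87] sd [0.34 0.52 0.34] T [0.44  0.579 0.017] P [ 0.54373 -0.1805   0.07435] P last [ 0.54373 -0.18049  0.07434] x [ 1.4e-03 -2.0e-04 -1.0e+00] gap 0.0233
```

Emit:
jog_arm --steps '[1, 0.0003, 0, 0, 0, 0, 0, 1, 0.0003, 0, 0, 0, 0, 0, 1, 0.0003, 0, 0, 0, 0, 0, 1, 0.0003, 0, 0, 0, 0, 0, 1, 0.0003, 0, 0, 0, 0, 0, 1, 0.0003, 0, 0, 0, 0, 0, 1, 0.0003, 0, 0, 0, 0, 0, 1, 0.0003, 0, 0, 0, 0, 0]'

```text
time_s: 15.85
ee_pos: [0.5437, -0.1805, 0.0742]
ee_rot: [0.11, 0.699, 0.11, -0.698]
force: [-4.2, 2.6, 12.9]
finger_gap: 0.0234
```

Run:
```python
from h import *
meas(10)
```

```text
t 16.35 F [-3.45  2.14 12.85] sd [0.29 0.41 0.53] T [ 0.463  0.616 -0.002] P [ 0.54374 -0.18051  0.07421] P last [ 0.54374 -0.1805   0.0742 ] x [ 1.4e-03 -2.0e-04 -1.0e+00] gap 0.0235
```

The fork carried about 3 N for 1.3 s, at 12.9 N total. Now let the spring up slowly.

Emit:
jog_arm --steps '[1, -0.001, 0, 0, 0, 0, 0, 1, -0.0025, 0, 0, 0, 0, 0, 1, -0.004, 0, 0, 0, 0, 0, 1, -0.0055, 0, 0, 0, 0, 0, 1, -0.007, 0, 0, 0, 0, 0, 1, -0.0085, 0, 0, 0, 0, 0, 1, -0.009, 0, 0, 0, 0, 0, 1, -0.009, 0, 0, 0, 0, 0]'

```text
time_s: 17.15
ee_pos: [0.5435, -0.1805, 0.0817]
ee_rot: [0.11, 0.699, 0.11, -0.698]
force: [0.9, 1.2, 4.4]
finger_gap: 0.0235
```

Run:
```python
from h import *
meas(5)
```

```text
t 17.4 F [1.26 0.1  4.82] sd [0.34 0.44 0.43] T [ 0.154 -0.169 -0.015] P [ 0.54343 -0.1805   0.08159] P last [ 0.54339 -0.1805   0.08156] x [ 8.e-04 -2.e-04 -1.e+00] gap 0.0234
```

Emit:
jog_arm --steps '[1, -0.0008, 0, 0, 0, 0, 0, 1, -0.0014, 0, 0, 0, 0, 0, 1, -0.0014, 0, 0, 0, 0, 0, 1, -0.0014, 0, 0, 0, 0, 0]'

```text
time_s: 17.8
ee_pos: [0.5432, -0.1805, 0.0829]
ee_rot: [0.11, 0.699, 0.11, -0.698]
force: [2.7, 0.7, 4.0]
finger_gap: 0.0237
```

Run:
```python
from h import *
meas(4)
```

```text
t 18.0 F [ 1.87 -0.18  3.72] sd [0.44 0.3  0.27] T [ 0.07  -0.412 -0.007] P [ 0.54316 -0.18051  0.08291] P last [ 0.54317 -0.18052  0.08295] x [ 4.e-04 -2.e-04 -1.e+00] gap 0.0239
```

Emit:
jog_arm --steps '[1, -0.0004, 0, -0.0005, 0, 0, 0, 1, -0.0004, 0, -0.0005, 0, 0, 0, 0.1, -0.0004, 0, -0.0005, 0, 0, 0, -0.1, -0.0004, 0, -0.0005, 0, 0, 0, -0.3, -0.0004, 0, -0.0005, 0, 0, 0, -0.3, -0.0004, 0, -0.0005, 0, 0, 0, -0.3, -0.0004, 0, -0.0005, 0, 0, 0, -0.3, -0.0004, 0, -0.0005, 0, 0, 0]' --force 20

```text
time_s: 18.8
ee_pos: [0.5433, -0.1802, 0.0831]
ee_rot: [-0.11, -0.698, -0.11, 0.699]
force: [0.5, -0.9, -0.3]
finger_gap: 0.0552
```

Run:
```python
from h import *
meas(2)
s=eyes.snapshot("wrist"); save(s,"w9",scale=1.5)
```

```text
t 18.9 F [-0.09  0.04 -0.64] sd [0.68 0.13 0.14] T [-0.018  0.004  0.03 ] P [ 0.54342 -0.18025  0.08324] P last [ 0.54345 -0.18026  0.08327] x [-0.  0. -1.] gap 0.0551
```

View pics/w9.png

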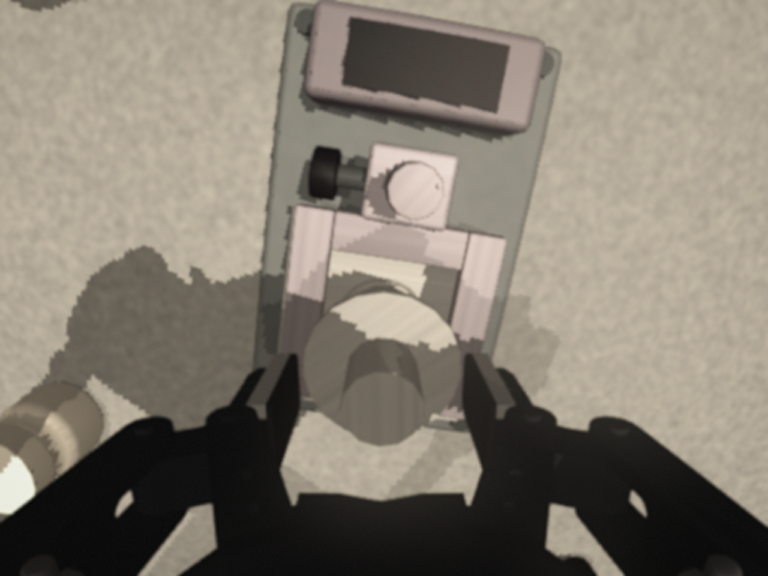

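Released, with the spring upright and the fingers clear of the knob. Rise straight up, then back off towards the robot to look.

Emit:
jog_arm --steps '[-0.3, -0.015, 0, 0, 0, 0, 0, -0.3, -0.045, 0, 0, 0, 0, 0, -0.3, -0.085, 0, 0, 0, 0, 0, -0.3, -0.13, 0, 0, 0, 0, 0, -0.3, -0.15, 0, 0, 0, 0, 0, -0.3, -0.15, 0, 0.06, 0, 0, 0, -0.3, -0.15, 0, 0.06, 0, 0, 0, -0.3, -0.15, 0, 0.06, 0, 0, 0]'

```text
time_s: 19.75
ee_pos: [0.4853, -0.199, 0.2343]
ee_rot: [0.109, 0.699, 0.109, -0.698]
force: [0.4, -0.3, -0.2]
finger_gap: 0.0554
```

Run:
```python
from h import *
s=eyes.snapshot("wrist"); save(s,"w10",scale=1.5)
a=eyes.snapshot("scene");save(a,"a10",(130,130,390,300),3); t=eyes.snapshot("top")
W=cloud(s); z=W[...,2]; r=np.hypot(W[...,0]-.544,W[...,1]+.1803)
for lo,hi in [(.074,.088),(.102,.117)]:
    m=(r<.04)&(z>lo)&(z<hi); Q=W[m]; print(len(Q),np.percentile(Q[:,2],[5,50,95]),cv2.minEnclosingCircle(Q[:,:2].astype(np.float32)))
m=(r<.026)&(z>.074)&(z<.088); Q=W[m]; A=np.c_[Q[:,:2]-[.544,-.18],np.ones(len(Q))]; print("tilt",np.linalg.lstsq(A,Q[:,2],rcond=None)[0])
print(manip.get_obs()["ee_pos"], manip.get_obs()["force"], manip.get_obs()["dq"].round(3))
```

```text
2025 [0.08012199 0.08140605 0.08263747] ((0.544353187084198, -0.180445596575737), 0.028121190145611763)
648 [0.10818176 0.10937513 0.11048212] ((0.5444249510765076, -0.1803039014339447), 0.012581898830831051)
tilt [ 0.00045469 -0.00033234  0.08141338]
[ 0.48709628 -0.19857866  0.23360113] [ 1.1284081  -0.41799835 -0.41684365] [ 0.007  0.014 -0.004 -0.001  0.001 -0.004]
```

View pics/w10.png

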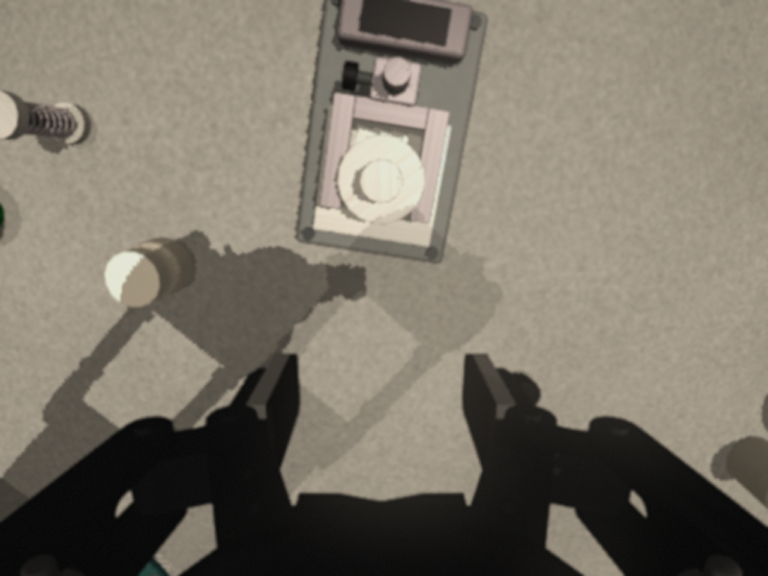

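View pics/a10.png

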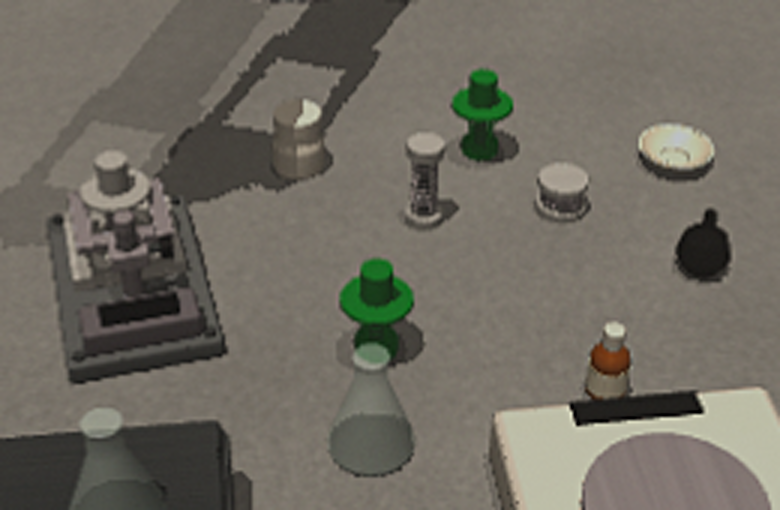

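The spring stands upright in the recess at display (382,180). Flange top is 0.081, knob top 0.109, tilt is negligible, and the other things are where they were. Hand in.

Run:
```python
from h import *
manip.job_done(); print(manip.get_obs()["time_s"])
```

```text
the job is handed in; nothing more can be done
the job is handed in; nothing more can be done
```

I stood the bare-metal flanged spring in the tester's recess and pressed its cap down until the flange reached the fork. I held it there, let it back up and released it standing in the recess. The job was handed in at about 20 s.

- **Fork contact:** The load followed the spring line at about 0.7 N/mm up to about 9.5 N, then climbed faster. At that point the camera showed the flange top 5 mm above the fork top, which matches the flange's thickness.
- **Hold:** I held for about 1.3 s at about 12.9 N in total, which is about 3 N more than the spring itself takes. The fork also carried about 2 N for roughly two seconds before that, while I was feeling for it.
- **Final checks:** The spring is upright with negligible tilt. It is centred on the recess to within about 0.5 mm, and its flange and knob heights fit a seated, free spring. The gripper is clear, and the other springs, glassware and small things in the last scene picture stand where they did. The stopper was not in that crop, but the arm never went near it.
- **Disagreements:** Small side forces of up to about 4 N showed during the press. Depth readings were about 0.6 mm low, and the finger gap read 23.5 mm on the 25 mm knob.

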